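Surface-check the warming plate under its guard

TASK

Check the bakery's warming plate: take the sprung-foot surface probe by its handle, lift it out of its stand, and bring its foot in from the plate's open front, under the clear guard, with the stem running along the slot that leads to the oblong mark. Set the foot gently on the oblong mark (not the round one), filling it and lined up with it, and finish while still holding the probe there: upright, pressed lightly so that the sprung foot is pushed about half way in. Leave everything else where it stands.

Things in the scene. Friction and masses are not known exactly. Their poses are not given: they have to be found in the camera images.
- probe: Surface probe, loose, upright in its stand, about 120 g. Origin: centre of its sole (underside of the foot, fully out), z up to the handle, y the long side of foot and handle. From below: steel foot 28 (x) by 46 (y) by 14; thin rod; steel stem 12 diameter from 34 to 85; grey handle from 85 to 160 above the origin, a dark display on its -x face.
- handle (a point): Middle of the probe's handle (24 along x, 40 along y, 75 high), 122.5 above the sole; axes as the probe's. Grip it across the 24 mm. The probe serves as well turned half round.
- foot (a joint): How far the sprung foot is pushed up into the probe, in m: 0 fully out, 0.012 at its stop. The spring needs 2 N to start moving and 0.3 N more for every mm (3.8 N half way). Under the probe's own weight in the stand it stays fully out.
- sole (a point): Centre of the sole of the foot (moves with the sprung foot); axes as the probe's.
- stand: The probe's stand, fixed: steel base 90 (x) by 100 (y) by 10 with a grey pocket, inside 32 (x) by 50 (y), rim 36 above the table. Origin: centre of the underside. The sole rests in the pocket's middle, 10 above the table; axes of probe and stand the same.
- warmer: Warming plate, fixed, 220 (x) by 300 (y), plate 50 above the table. Clear guard over all of it, 90 to 95 above the table. Walls at the back (+x) and sides, open at the front (-x, facing roughly to the robot). Two slots in the guard, 24 wide, along x, centred at y = +60 and -60, from the front edge (x = -110) to x = 0: the stem fits, the foot does not. Origin: centre of the underside.
- bar_mark: The oblong mark: thin dark rectangular outline on the plate, outside 42 (x) by 60 (y), line 5 wide; the foot just fills it, long side y, across the slot. Origin: its centre, on the plate 50 above the table, axes as the warmer's. It lies under either one of the two slots, at x = -20 of the warmer, 90 in from the front edge.
- round_mark: The round mark, a thin dark circle 48 in diameter on the plate under the other slot, also at x = -20 of the warmer; not to be used.
- loaf_b: The farther of two ring loaves, 160 diameter, 48 high, on the dark baking tray at the robot's right; leave alone. Origin: centre of its underside.
- pan: Steel pan, 160 diameter, 100 high, far left; leave alone. Origin: centre of its underside.
- jar: Glass jar with steel lid, 68 diameter, 110 high, at the left; leave alone. Origin: centre of its underside.
- bowl: White bowl, 110 diameter, 50 high, close in front of the robot; leave alone. Origin: centre of its underside.
- spatula: Spatula lying near the robot, left; leave alone.
- cutter: Steel ring cutter, 72 diameter, 45 high, at the left behind the stand; leave alone. Origin: centre of its underside.
Not all that is in view belongs to the job. What is shaped like the probe but pink is not meant. Leave any orange look-alike of the stand alone.

How it is judged (in metres and radians):
On the way, in this order (a step that is already met when the one before it is completed fails the run):
1. the probe is lifted clear of its stand, held by the fingers (z of probe in the frame of stand above 0.045 m and contact force between the fingers and probe above 2 N), for 0.1 s.
2. the foot is under the guard, the stem in the slot of the oblong mark (x of sole in the frame of warmer between -0.09 and 0.01 m and z of sole in the frame of warmer below 0.078 m and y of sole in the frame of bar_mark between -0.012 and 0.012 m), for 0.1 s.
At the end, for the whole second after the job is handed in: Still held and at rest: sole on the plate within 8 mm of the oblong mark's centre, long sides lined up within 8 degrees (either way round), probe upright within 5 degrees, sprung foot pushed in 3 to 9 mm of its 12, pressing on the warmer with 1.5 to 8 N (horizontal distance between sole and bar_mark below 0.008 m and z of sole in the frame of warmer below 0.053 m and angle between the y axis of probe and the y axis of bar_mark, either way round below 0.14 rad and angle between probe's own z axis and vertical below 0.087 rad and value of joint foot between 0.003 and 0.009 m and contact force between probe and warmer between 1.5 and 8 N and contact force between the fingers and probe above 2 N and linear speed of probe below 0.02 m/s); the arm keeps its last pose, push and grip.
It fails at once if the probe is pushed hard (over 20 N) against the warmer or its guard (contact force between probe and warmer above 20 N).
It fails at once if a bystander is moved by more than 25 mm (distance of any of loaf_b, pan, jar, bowl, spatula, cutter from where it was at the start of the episode above 0.025 m).
It also fails if it takes over 43 s, if anything falls off the work surface, if the arm or the gripper's body presses on something with over 40 N, if the wrist force passes 120 N, or if a joint passes its speed limit or range.

ROBOT

A 6-joint arm with a two-finger parallel gripper is mounted at the origin on the work surface. World frame = base frame: x ahead of the robot, y to its left, z up, the work surface at z = 0. Lengths are in mm, angles in rad, forces in N, time in s.
With the tool pointing down it reaches from about 350 to 875 mm from the base axis. Payload 4.2 kg.
Tool frame: the origin (TCP) lies at the very end of the fingers, on their centre line; the grasp point (between the pads) lies 19 mm behind it (arm.tcp_to_grasp is the x of the grasp point in the tool frame, in mm); x points along the fingers, z is the direction in which the jaws open and shut, and the axes are right-handed (so a half turn about x gives the same grasp; the last joint's range is limited). The gripper opens to 85 mm and grips with 20 to 120 N. Pads are 22 mm wide; open, the fingers measure 114 mm over their backs; the gripper's body (76 mm by 85 mm) begins 54 mm behind the grasp point. The pads swing forward as they close: fully open they stand 13 mm farther back than shut.
Start: joints at [-0.896, 0.385, 0.008, 0, -1.194, -0.259], TCP at [252.464, -571.718, 231.312] pointing down, gripper open.
Joint ranges: [-3.14, 3.14], [-1.21, 2.06], [-1.07, 1.41], [-3.16, 2.05], [-2.99, -0.16], [-3.1, 3.1]. Speed limits (rad/s): [2.79, 2.79, 3.14, 3.14, 3.14, 3.14].

INTERFACE

Orientations are given as a unit quaternion [x, y, z, w].
In Python, from bench import status, get_image, job, arm gives the robot as it stands.
- The arm moves only by the tool apply_moves, never from a script. Its argument "targets" is text: rows parted by semicolons, each of 5 numbers parted by spaces: the shift along the tool's x, y, z in mm, then the turn about the tool's x in degrees, then the gripper's target within -1 to 1 (shut at 1, half-way at 0, fully open at -1). In form: dx dy dz spin hand; .... A call has 1 to 10 rows; each row is the pose to reach, as a shift and turn from the pose commanded when the call began, along the tool's axes at that moment; what a row does not reach only later rows make up. A row lasts 1/12 s, in which the tool goes at most 41.7 mm and 7.16 degrees, less where a joint would pass 70% of its speed; a pose out of reach is approached as far as the arm can. A call with a gripper value outside its range is refused whole. The fingers move at their own pace and stop on an object; the grip force is fixed at half the most. Time passes only in rows, so rows that repeat a pose let the fingers close. It gives the time, the measured TCP pose, the force and the opening at its end, in the units of the state.
- status.read_state(): the state, without advancing time (a new reading comes with each control period).
- get_image(name): name is "scene" or "side" or "wrist"; returns a dict with "img" (420x560x3 uint8, red, green, blue), "mtx" (3x3 intrinsics, pixels), "world_from_camera" (4x4, takes a point from camera to world coordinates). Camera axes: x right, y down, z forward; pixel columns grow to the right and rows downward; lengths in mm; the calibration is good to about 2 mm. A picture is of the moment at which its call begins. There is no depth.
- job.job_done(): hands the job in, once; it reports no verdict.
The state is a dict: "clock": time; "joints": joint angles; "joint_vel": joint speeds; "joint_efforts": joint torques, N m; "position": TCP position; "ee_rot": TCP orientation; "contact_force": force on the tool from outside, world axes, zero at the start; "wrist_torque": the same for the moment, N m; "gripper_width": finger opening in mm.
Only numpy, scipy, OpenCV 4.12 (cv2) and the standard library are available. Lean on these libraries where they do the work, as an engineer would, in place of code of your own. Each camera call takes 0.05 s, during which the arm holds its last target.

## Working session

There is one attempt and no reset: what is moved stays moved. The work goes in short steps, Python scripts to look and compute and a tool call to move; the robot and the scene stay as the last step left them, time stands still between calls to the robot, and variables do not carry over. Pictures are saved under pics/ and viewed, and the job is handed in when it is done.

Besides the shell and the picture viewer there is one more tool, called after "Request:" by a JSON object that holds its "api" and its "payload". apply_moves: Moves the arm, as the interface text tells. Its arguments: {"type":"object","properties":{"targets":{"type":"string"}},"required":["targets"]}

```bash
mkdir -p pics; ls; python3 - <<'E'
from bench import status,get_image,arm
import cv2,numpy as np
s=status.read_state(); print(s)
print([a for a in dir(arm) if a[0]!='_'], arm.tcp_to_grasp)
for n in ["scene","side","wrist"]:
    d=get_image(n); cv2.imwrite(f"pics/{n}0.png",d["img"][:,:,::-1]); print(n,d["mtx"].round(1).tolist(),d["world_from_camera"].round(3).tolist())
E
```

```text
pics
{'clock': 0.0, 'joints': array([-8.96383894e-01,  3.85548747e-01,  6.59923802e-03, -5.21212843e-04,
       -1.19399467e+00, -2.58589468e-01]), 'joint_vel': array([-6.30669946e-04,  4.14602504e-05, -4.09542080e-04, -6.71042319e-05,
        3.30621672e-04,  6.05249205e-04]), 'joint_efforts': array([-1.01086483e-03, -3.92289627e+01,  1.88403511e+01,  4.18618441e+00,
       -4.70101790e-03, -4.05964244e-06]), 'position': array([ 252.23643934, -571.18679396,  230.21259903]), 'ee_rot': array([-0.59173561,  0.38567968,  0.5930704 ,  0.38648112]), 'contact_force': array([-0.69740306,  0.2043889 , -0.38765016]), 'wrist_torque': array([ 0.02535736, -0.01833896,  0.01860582]), 'gripper_width': 85.27564772807764}
['IKError', 'tcp_to_grasp'] -18.700000000000003
scene [[450.9, 0.0, 269.1], [0.0, 450.9, 204.7], [0.0, 0.0, 1.0]] [[0.624, 0.673, -0.396, 1057.17], [0.781, -0.529, 0.332, -460.707], [0.014, -0.516, -0.856, 1246.712], [0.0, 0.0, 0.0, 1.0]]
side [[442.7, 0.0, 279.6], [0.0, 442.7, 213.5], [0.0, 0.0, 1.0]] [[-0.974, -0.147, 0.171, 259.426], [-0.225, 0.619, -0.753, 1150.412], [0.005, -0.772, -0.636, 1085.008], [0.0, 0.0, 0.0, 1.0]]
wrist [[354.7, 0.0, 277.7], [0.0, 354.7, 207.6], [0.0, 0.0, 1.0]] [[-0.404, 0.878, 0.254, 187.502], [0.915, 0.388, 0.116, -600.463], [0.003, 0.279, -0.96, 373.008], [0.0, 0.0, 0.0, 1.0]]
```

View pics/scene0.png

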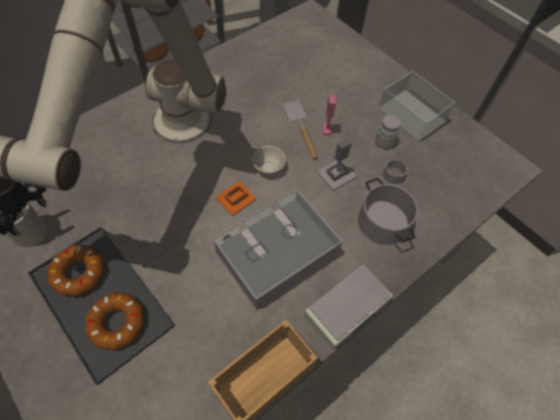

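View pics/side0.png

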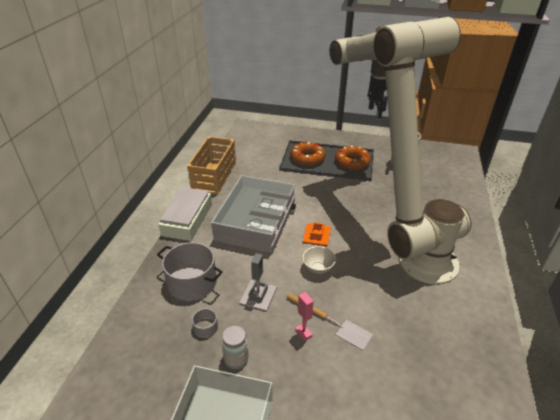

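View pics/wrist0.png

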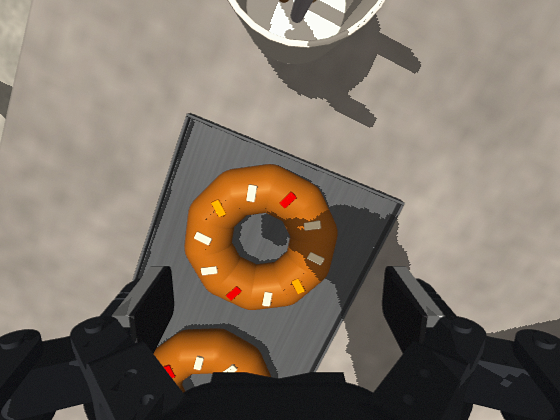

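The scene view shows the grey probe near (342,160) in its stand, the warmer near (278,245), the orange decoy stand at (236,197) and the pink probe at (330,115). The side view has the probe at (258,275) and the warmer at (255,212). I'll zoom in next.

```bash
python3 - <<'E'
import cv2
a=cv2.imread("pics/scene0.png"); b=cv2.imread("pics/side0.png")
cv2.imwrite("pics/z1.png",cv2.resize(a[180:305,205:350],(800,690),interpolation=cv2.INTER_CUBIC)[:600])
cv2.imwrite("pics/z2.png",cv2.resize(a[130:195,305:390],(785,600),interpolation=cv2.INTER_CUBIC))
cv2.imwrite("pics/z3.png",cv2.resize(b[170:255,205:305],(706,600),interpolation=cv2.INTER_CUBIC))
cv2.imwrite("pics/z4.png",cv2.resize(b[245:315,230:310],(686,600),interpolation=cv2.INTER_CUBIC))
E
```

```text
(no output)
```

View pics/z1.png

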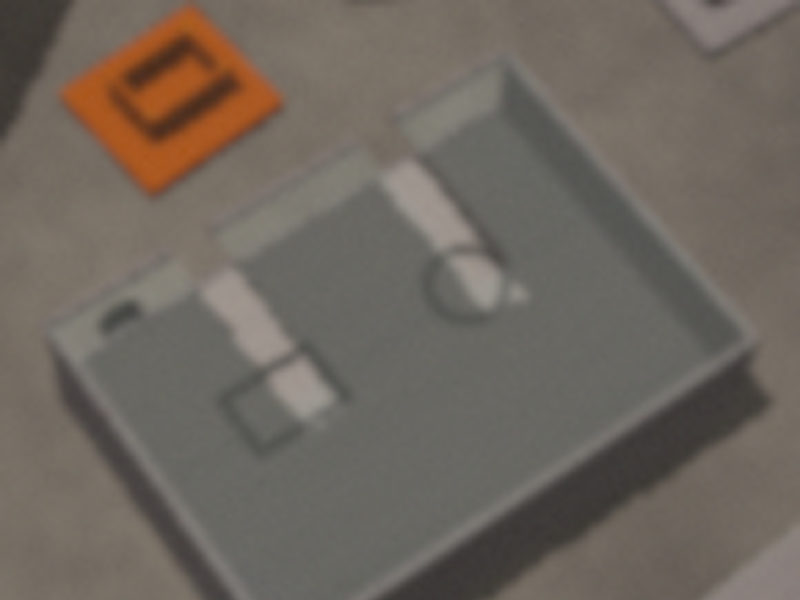

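View pics/z2.png

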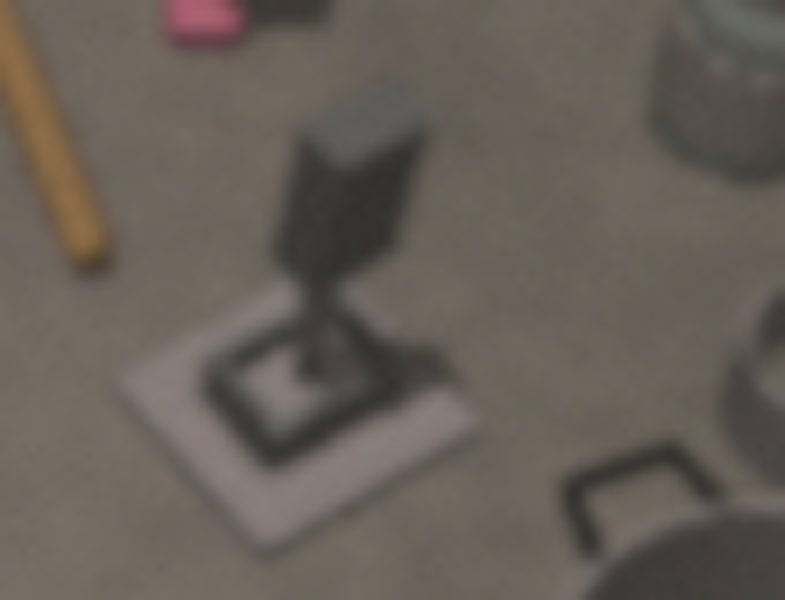

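View pics/z3.png

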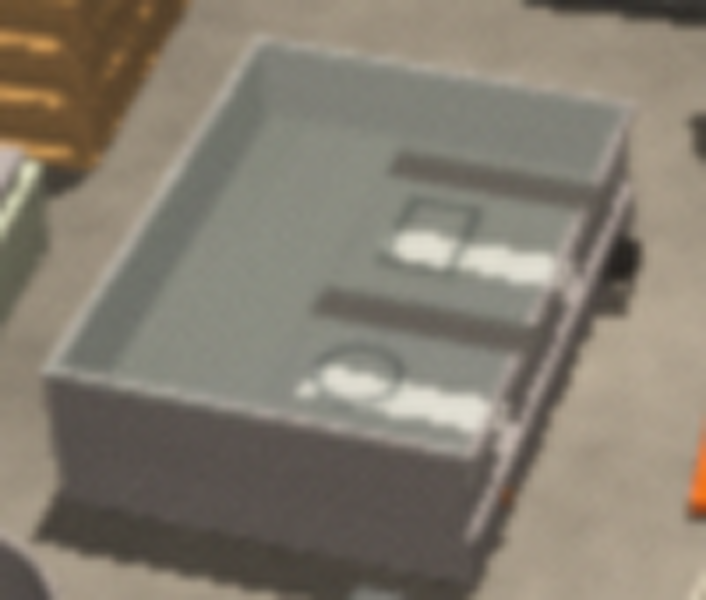

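View pics/z4.png

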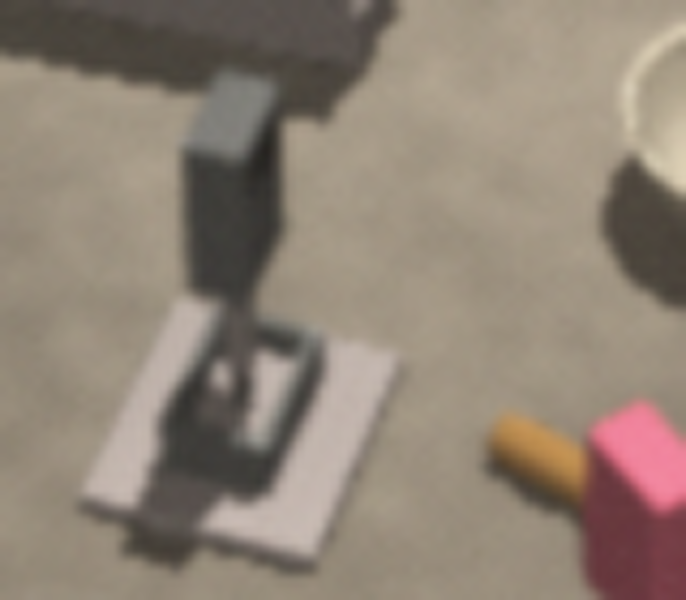

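```bash
cat > h.py <<'E'
import numpy as np, cv2
from bench import status,get_image
K={'scene':(np.array([[450.9,0,269.1],[0,450.9,204.7],[0,0,1]]),),}
def ray(d,u,v):
    r=d["world_from_camera"][:3,:3]@np.linalg.inv(d["mtx"])@np.array([u,v,1.]); return d["world_from_camera"][:3,3],r
def onz(d,u,v,z):
    c,r=ray(d,u,v); return (c+r*(z-c[2])/r[2])
def proj(d,p):
    M=np.linalg.inv(d["world_from_camera"]); q=d["mtx"]@(M[:3,:3]@np.asarray(p,float)+M[:3,3]); return q[:2]/q[2]
def zc(x0,y0,s): return lambda u,v:((u+.5)/s-.5+x0,(v+.5)/s-.5+y0)
E
python3 - <<'E'
from h import *
sc=get_image("scene"); sd=get_image("side")
z1=zc(205,180,5.517);z2=zc(305,130,9.235);z3=zc(205,170,7.06);z4=zc(230,245,8.575)
def show(n,d,f,pts,z):
    P=np.array([onz(d,*f(*p),z) for p in pts])[:,:2]; print(n,P.round(1).tolist(),'mean',P.mean(0).round(1)); 
    print('  edges',[(round(float(np.hypot(*e)),1),round(float(np.degrees(np.arctan2(e[1],e[0]))),1)) for e in np.diff(np.vstack([P,P[:1]]),axis=0)])
show('W top sc',sc,z1,[(50,330),(508,55),(752,345)],95)
show('W top sd',sd,z3,[(632,105),(475,455),(48,372),(262,40)],95)
show('bar sc',sc,z1,[(222,403),(262,452),(348,395),(305,347)],50)
show('bar sd',sd,z3,[(408,198),(480,208),(462,275),(385,262)],50)
show('round',sc,z1,[(466,283)],50);show('round sd',sd,z3,[(358,375)],50)
show('stand sc',sc,z2,[(120,383),(265,550),(480,418)],10)
show('stand sd',sd,z4,[(82,497),(315,562),(400,352),(185,300)],10)
show('top sc',sc,z2,[(300,125),(345,168),(425,125),(385,78)],170)
show('top sd',sd,z4,[(222,72),(278,88),(238,160),(185,147)],170)
E
```

```text
W top sc [[517.6, -210.2], [534.9, 85.7], [748.6, 69.0]] mean [600.4 -18.5]
  edges [(296.3, 86.7), (214.4, -4.5), (362.3, -129.6)]
W top sd [[510.8, -204.5], [526.3, 89.1], [742.5, 78.6], [723.4, -217.4]] mean [625.7 -63.5]
  edges [(294.0, 87.0), (216.5, -2.8), (296.5, -93.7), (213.0, 176.5)]
bar sc [[587.9, -153.9], [623.2, -154.5], [625.4, -98.8], [589.1, -99.3]] mean [ 606.4 -126.6]
  edges [(35.3, -0.9), (55.7, 87.7), (36.3, -179.3), (54.6, -91.3)]
bar sd [[623.5, -153.0], [583.3, -153.4], [578.8, -94.9], [621.2, -96.2]] mean [ 601.7 -124.4]
  edges [(40.2, -179.4), (58.6, 94.4), (42.4, -1.7), (56.9, -87.7)]
round [[612.8, -6.8]] mean [612.8  -6.8]
  edges [(0.0, 0.0)]
round sd [[610.6, -4.2]] mean [610.6  -4.2]
  edges [(0.0, 0.0)]
stand sc [[483.2, 229.5], [569.1, 221.6], [575.4, 322.0]] mean [542.5 257.7]
  edges [(86.3, -5.2), (100.6, 86.4), (130.7, -134.9)]
stand sd [[572.3, 325.0], [484.0, 334.0], [477.3, 232.7], [562.1, 226.2]] mean [524.  279.5]
  edges [(88.8, 174.2), (101.5, -93.8), (85.1, -4.4), (99.3, 84.1)]
top sc [[516.4, 256.6], [538.6, 256.0], [541.8, 289.2], [519.2, 292.6]] mean [529.  273.6]
  edges [(22.3, -1.7), (33.4, 84.5), (22.9, 171.5), (36.1, -94.6)]
top sd [[533.2, 260.9], [512.6, 264.0], [516.9, 299.8], [535.7, 298.1]] mean [524.6 280.7]
  edges [(20.8, 171.5), (36.1, 83.1), (18.9, -5.3), (37.3, -94.0)]
```

```bash
cat >> h.py <<'E'
from scipy.spatial.transform import Rotation as R
def tool():
    s=status.read_state(); return s, np.array(s['position']), R.from_quat(s['ee_rot']).as_matrix()
def need(target,yaw_z):
    """target TCP world, yaw (deg) wanted of tool z (mod 180)"""
    s,p,M=tool(); sh=M.T@(np.asarray(target,float)-p)
    cur=np.degrees(np.arctan2(M[1,2],M[0,2])); d=(yaw_z-cur+90)%180-90
    print('t',round(s['clock'],2),'pos',p.round(1),'tilt',M[:,0].round(4),'zyaw',round(cur,2),'w',round(s['gripper_width'],1),'F',s['contact_force'].round(2),'j6',round(s['joints'][5],3))
    print('shift',sh.round(1),'spin (tool x down => minus yaw)',round(-d,2),'mag',np.linalg.norm(sh).round())
E
python3 -c "
from h import *
need([526,277,260],-4.5)
s,p,M=tool();print(M.round(3))"
```

```text
t 0.25 pos [ 252.4 -571.5  230.8] tilt [-5.e-04  9.e-04 -1.e+00] zyaw 113.82 w 85.4 F [0.84 0.59 0.41] j6 -0.259
shift [ -28.6 -593.   665.8] spin (tool x down => minus yaw) -61.68 mag 892.0
[[-0.    -0.915 -0.404]
 [ 0.001 -0.404  0.915]
 [-1.     0.     0.001]]
```

Request:
{"api": "apply_moves", "payload": {"targets": "-15 -26 30 -6 -1;-30 -54 61 -12 -1;-30 -82 92 -18 -1;-30 -110 123 -24 -1;-30 -138 154 -30 -1;-30 -166 185 -36 -1;-30 -194 216 -42 -1;-30 -222 247 -48 -1;-30 -248 277 -54 -1;-30 -270 303 -60 -1"}}

```text
clock: 1.08
position: [377.2, -183.3, 261.6]
ee_rot: [0.707, -0.036, -0.706, -0.036]
contact_force: [0.4, -0.5, 0.7]
gripper_width: 85.3
```

```bash
python3 -c "
from h import *
need([526,277,260],-4.5)"
```

```text
t 1.08 pos [ 377.2 -183.3  261.6] tilt [ 1.e-03  1.e-04 -1.e+00] zyaw 174.15 w 85.3 F [ 0.44 -0.51  0.66] j6 -0.04
shift [   1.8 -473.  -101.2] spin (tool x down => minus yaw) -1.35 mag 484.0
```

Request:
{"api": "apply_moves", "payload": {"targets": "0 -40 -8 -1 -1;0 -80 -17 -1 -1;0 -120 -26 -1 -1;0 -160 -34 -1 -1;0 -200 -43 -1 -1;0 -240 -51 -1 -1;0 -280 -60 -1 -1;0 -320 -69 -1 -1;0 -360 -77 -1 -1;0 -395 -85 -1 -1"}}

```text
clock: 1.92
position: [504.3, 200.6, 261.3]
ee_rot: [0.706, -0.031, -0.706, -0.032]
contact_force: [0.3, -0.6, 0.9]
gripper_width: 85.5
```

```bash
python3 -c "
from h import *
need([526,277,260],-4.5)
d=get_image('wrist');cv2.imwrite('pics/w1.png',d['img'][:,:,::-1]);import pickle;pickle.dump(d,open('w1.pkl','wb'))"
```

```text
t 1.92 pos [504.3 200.6 261.3] tilt [ 2.e-04  2.e-04 -1.e+00] zyaw 174.89 w 85.5 F [ 0.29 -0.63  0.87] j6 -0.767
shift [  1.3 -78.  -14.8] spin (tool x down => minus yaw) -0.61 mag 79.0
```

View pics/w1.png

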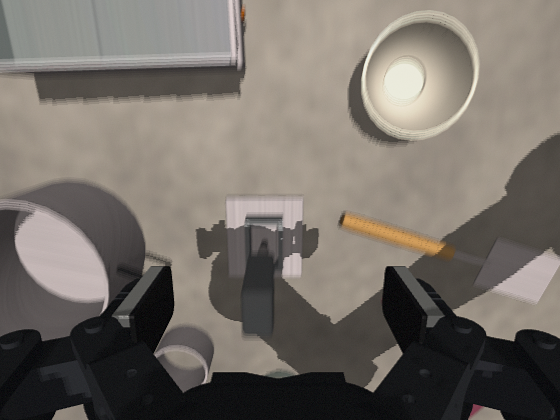

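```bash
python3 -c "
import cv2
a=cv2.imread('pics/w1.png')
cv2.imwrite('pics/w1z.png',cv2.resize(a[185:345,200:330],(487,600),interpolation=cv2.INTER_CUBIC)*1)
b=a[185:345,200:330].astype(float)*2;b[b>255]=255
cv2.imwrite('pics/w1zb.png',cv2.resize(b.astype('uint8'),(487,600),interpolation=cv2.INTER_CUBIC))
"
```

```text
(no output)
```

View pics/w1zb.png

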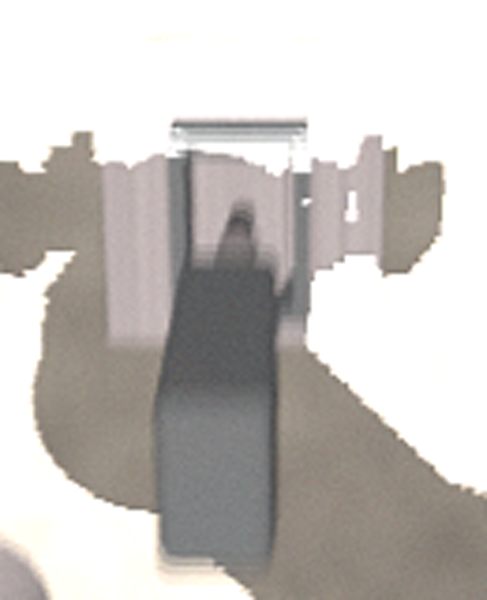

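```bash
python3 - <<'E'
from h import *; import pickle
d=pickle.load(open('w1.pkl','rb')); f=zc(200,185,3.75)
def show(n,pts,z):
    P=np.array([onz(d,*p,z) for p in pts])[:,:2]; print(n,P.round(1).tolist(),'mean',P.mean(0).round(1))
    print([(round(float(np.hypot(*e)),1),round(float(np.degrees(np.arctan2(e[1],e[0]))),1)) for e in np.diff(np.vstack([P,P[:1]]),axis=0)])
show('top',[f(159,400),f(277,398),f(272,560),f(161,560)],170)
show('stand',[(226,195),(302,195),(301,278),(228.5,277)],10)
E
```

```text
top [[535.9, 259.5], [512.7, 261.1], [517.1, 297.9], [539.7, 295.9]] mean [526.4 278.6]
[(23.2, 176.0), (37.1, 83.2), (22.7, -5.1), (36.6, -96.0)]
stand [[565.8, 224.1], [479.1, 231.8], [487.6, 336.6], [576.1, 327.4]] mean [527.1 280. ]
[(87.0, 174.9), (105.1, 85.4), (89.0, -5.9), (103.8, -95.7)]
```

Request:
{"api": "apply_moves", "payload": {"targets": "0 -30 -7 0 -1;0 -60 -14 0 -1;0 -80 -15 0 -1;0 -80 -15 0 -1;0 -80 -15 0 -1"}}

```text
clock: 2.38
position: [526.0, 277.1, 260.5]
ee_rot: [-0.706, 0.032, 0.707, 0.031]
contact_force: [-0.2, -0.2, 0.4]
gripper_width: 85.4
```

```bash
python3 -c "
from h import *
need([526.7,279,116],-5.2)"
```

```text
t 2.38 pos [526.  277.1 260.5] tilt [-0.0013 -0.001  -1.    ] zyaw 174.9 w 85.4 F [-0.19 -0.19  0.36] j6 -0.846
shift [144.5  -2.1  -0.7] spin (tool x down => minus yaw) 0.1 mag 144.0
```

Request:
{"api": "apply_moves", "payload": {"targets": "30 -2 0 0 -1;60 -2 0 0 -1;85 -2 0 0 -1;105 -2 0 0 -1;125 -2 0 0 -1;137 -2 0 0 -1;144 -2 0 0 -1;144 -2 0 0 -1"}}

```text
clock: 3.05
position: [525.6, 276.9, 116.0]
ee_rot: [-0.706, 0.033, 0.707, 0.032]
contact_force: [-0.6, 0.1, -0.7]
gripper_width: 85.7
```

```bash
python3 -c "
from h import *
need([526.7,279,116],-5.2)
d=get_image('wrist');cv2.imwrite('pics/w2.png',d['img'][:,:,::-1])"
```

```text
t 3.05 pos [525.6 276.9 116. ] tilt [-0.0025 -0.002  -1.    ] zyaw 174.76 w 85.7 F [-0.6   0.14 -0.66] j6 -0.848
shift [ 0.  -2.2 -0.9] spin (tool x down => minus yaw) -0.04 mag 2.0
```

View pics/w2.png

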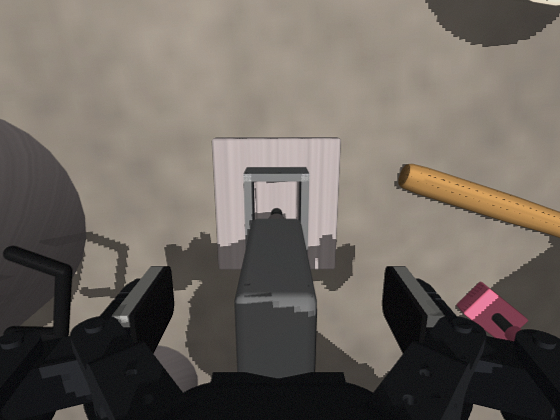

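The handle (centre column ≈276) sits midway between the fingers, with its top face at rows ≈298–372. I'll close the gripper.

Request:
{"api": "apply_moves", "payload": {"targets": "0 -2 -1 0 0.3;0 -2 -1 0 1;0 -2 -1 0 1;0 -2 -1 0 1;0 -2 -1 0 1;0 -2 -1 0 1;0 -2 -1 0 1;0 -2 -1 0 1;0 -2 -1 0 1;0 -2 -1 0 1"}}

```text
clock: 3.93
position: [527.7, 280.4, 117.5]
ee_rot: [0.707, -0.032, -0.706, -0.032]
contact_force: [0.1, 0.2, 1.7]
gripper_width: 23.6
```

```bash
python3 -c "
from h import *
need([526.7,279,206],-5.2)"
```

```text
t 3.93 pos [527.7 280.4 117.5] tilt [ 4.e-04  3.e-04 -1.e+00] zyaw 174.83 w 23.6 F [0.07 0.2  1.73] j6 -0.849
shift [-88.5   1.5   0.9] spin (tool x down => minus yaw) 0.03 mag 89.0
```

Request:
{"api": "apply_moves", "payload": {"targets": "-10 0 0 0 1;-25 0 0 0 1;-45 0 0 0 1;-65 0 0 0 1;-85 0 0 0 1;-105 0 0 0 1;-120 0 0 0 1;-120 0 0 0 1"}}

```text
clock: 4.6
position: [529.0, 281.1, 241.5]
ee_rot: [0.708, -0.03, -0.704, -0.033]
contact_force: [-0.0, 0.9, -0.7]
gripper_width: 23.2
```

```bash
python3 -c "
from h import *
need([465,-118,237],-3.3)
for n in ['wrist','scene','side']:
  d=get_image(n);cv2.imwrite('pics/%s3.png'%n,d['img'][:,:,::-1])
  if n=='scene':
    for p in [(236,197),(218,199),(253,196),(270,160)]: print(onz(d,*p,10).round())
  if n=='side':
    a=d['img'][170:310,200:340,::-1];cv2.imwrite('pics/side3z.png',cv2.resize(a,(600,600),interpolation=cv2.INTER_CUBIC))
"
```

```text
t 4.6 pos [529.  281.1 241.5] tilt [ 0.0059  0.004  -1.    ] zyaw 174.85 w 23.2 F [-0.05  0.9  -0.71] j6 -0.849
shift [  2.5 403.3  27.9] spin (tool x down => minus yaw) -1.85 mag 404.0
[397. -47.  10.]
[367. -97.  10.]
[428.  -2.  10.]
[349. 132.  10.]
```

View pics/side3z.png

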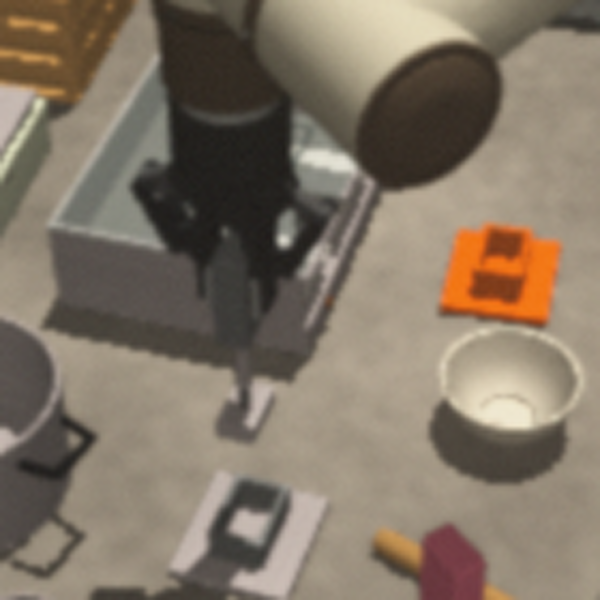

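View pics/wrist3.png

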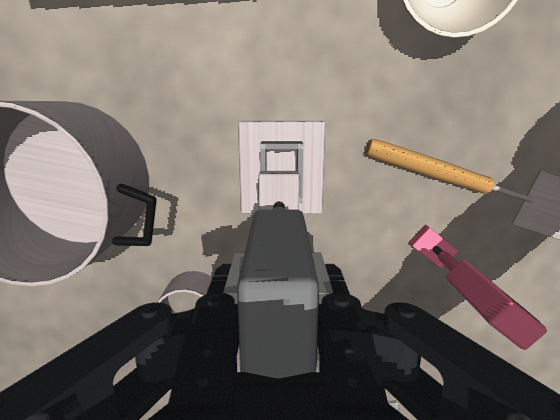

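Request:
{"api": "apply_moves", "payload": {"targets": "0 20 1 0 1;0 60 4 -0.5 1;0 100 7 -1 1;0 140 10 -1.5 1;0 180 13 -2 1;0 220 16 -2 1;0 260 19 -2 1;0 300 22 -2 1;0 340 25 -2 1;0 370 28 -2 1"}}

```text
clock: 5.58
position: [464.3, -88.0, 235.8]
ee_rot: [-0.706, 0.02, 0.708, 0.02]
contact_force: [1.3, -0.4, -1.3]
gripper_width: 23.2
```

```bash
python3 -c "
from h import *
need([465,-118,237],-3.3)"
```

```text
t 5.58 pos [464.3 -88.  235.8] tilt [-3.6e-03 -2.0e-04 -1.0e+00] zyaw 176.75 w 23.2 F [ 1.28 -0.4  -1.35] j6 -0.214
shift [-1.2 29.9 -2.4] spin (tool x down => minus yaw) 0.05 mag 30.0
```

Request:
{"api": "apply_moves", "payload": {"targets": "0 20 -1 0 1;0 30 -2 0 1;0 30 -2 0 1;0 30 -2 0 1"}}

```text
clock: 5.92
position: [466.2, -115.8, 236.2]
ee_rot: [-0.706, 0.02, 0.708, 0.02]
contact_force: [-0.4, 0.6, -1.8]
gripper_width: 23.5
```

```bash
python3 -c "
from h import *;import pickle
need([465,-118,237],-3.3)
d=get_image('wrist');cv2.imwrite('pics/w4.png',d['img'][:,:,::-1]);pickle.dump(d,open('w4.pkl','wb'))
a=d['img'][:,:,::-1]; cv2.imwrite('pics/w4z.png',cv2.resize(a[0:300,0:400],(800,600),interpolation=cv2.INTER_CUBIC))"
```

```text
t 5.92 pos [ 466.2 -115.8  236.2] tilt [-2.2e-03  2.0e-04 -1.0e+00] zyaw 176.76 w 23.5 F [-0.37  0.62 -1.78] j6 -0.152
shift [-0.8  2.3  1.1] spin (tool x down => minus yaw) 0.06 mag 3.0
```

View pics/w4z.png

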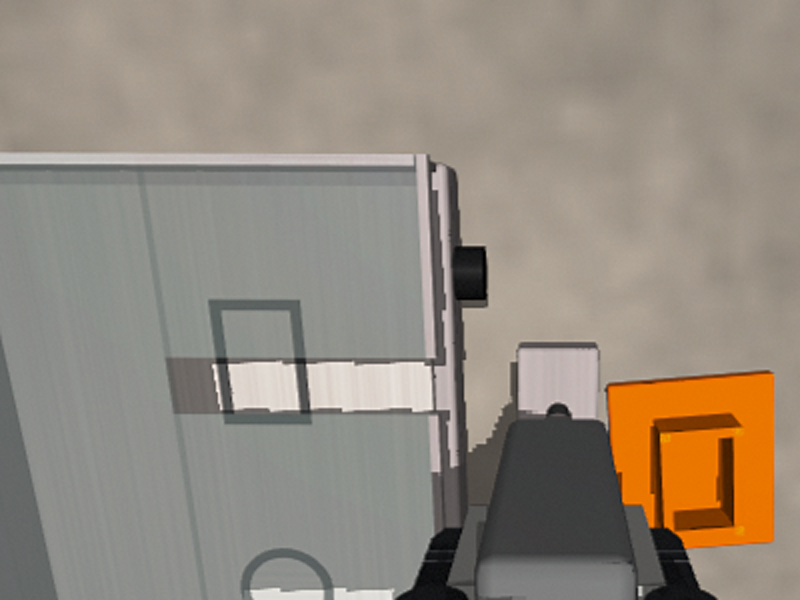

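```bash
python3 - <<'E'
from h import *; import pickle
d=pickle.load(open('w4.pkl','rb')); f=zc(0,0,2)
def show(n,pts,z):
    P=np.array([onz(d,*f(*p),z) for p in pts])[:,:2]; print(n,P.round(1).tolist(),'mean',P.mean(0).round(1))
    print([(round(float(np.hypot(*e)),1),round(float(np.degrees(np.arctan2(e[1],e[0]))),1)) for e in np.diff(np.vstack([P,P[:1]]),axis=0)])
show('bar',[(209,300),(299,300),(311,423),(223,423)],50)
show('slot',[(172,358.5),(435,358.5),(435,411),(174,413)],95)
show('corner',[(429,155),(0,153)],95)
show('foot',[(518,348),(599,348)],144)
print(d['world_from_camera'][:3,3])
# auto: dark line contour of mark
E
```

```text
bar [[623.5, -155.4], [582.2, -153.1], [585.7, -94.0], [628.2, -96.4]] mean [ 604.9 -124.7]
[(41.4, 176.8), (59.2, 86.6), (42.5, -3.2), (59.2, -94.5)]
slot [[621.1, -137.1], [514.3, -131.1], [516.6, -109.0], [625.0, -114.2]] mean [ 569.2 -122.9]
[(106.9, 176.8), (22.3, 84.1), (108.6, -2.8), (23.2, -99.8)]
corner [[508.5, -208.8], [669.2, -218.5]] mean [ 588.8 -213.7]
[(161.0, -3.4), (161.0, 176.6)]
foot [[477.2, -142.7], [450.0, -141.2]] mean [ 463.6 -142. ]
[(27.2, 176.8), (27.2, -3.2)]
[ 462.49322927 -186.92163159  378.89380819]
```

Request:
{"api": "apply_moves", "payload": {"targets": "20 -2 0 0 1;40 -2 0 0 1;55 -2 0 0 1;63 -2 0 0 1;67 -2 0 0 1;67 -2 0 0 1;67 -2 0 0 1"}}

```text
clock: 6.55
position: [467.4, -113.4, 170.9]
ee_rot: [0.707, -0.019, -0.706, -0.019]
contact_force: [-0.2, 0.1, -1.1]
gripper_width: 23.2
```

```bash
python3 -c "
from h import *;import pickle
need([465,-116,169.5],-3.2)
d=get_image('wrist');pickle.dump(d,open('w5.pkl','wb'))
a=d['img'][:,:,::-1]; cv2.imwrite('pics/w5z.png',cv2.resize(a[0:300,0:400],(800,600),interpolation=cv2.INTER_CUBIC))
d=get_image('side');pickle.dump(d,open('s5.pkl','wb'));a=d['img'][150:270,210:370,::-1];cv2.imwrite('pics/s5z.png',cv2.resize(a,(800,600),interpolation=cv2.INTER_CUBIC))"
```

```text
t 6.55 pos [ 467.4 -113.4  170.9] tilt [ 1.1e-03 -2.0e-04 -1.0e+00] zyaw 176.88 w 23.2 F [-0.2   0.08 -1.07] j6 -0.156
shift [1.4 2.8 2.3] spin (tool x down => minus yaw) 0.08 mag 4.0
```

View pics/w5z.png

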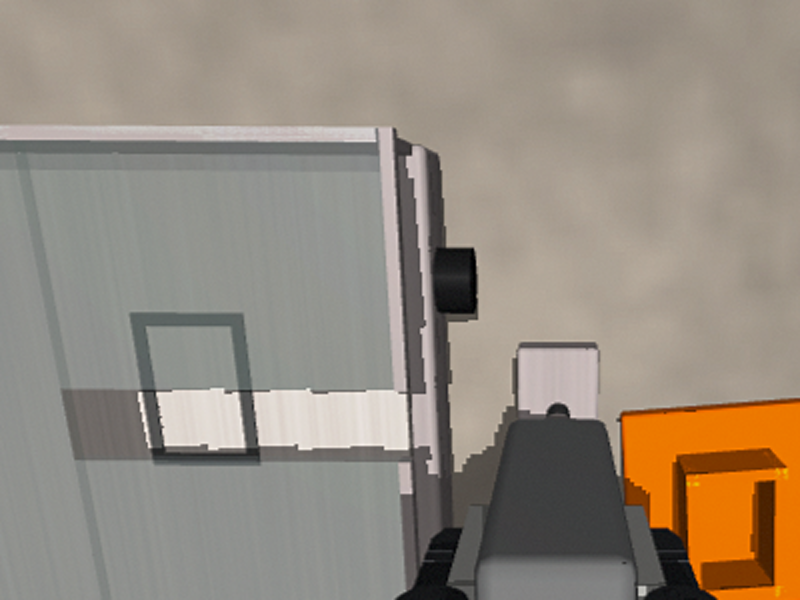

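View pics/s5z.png

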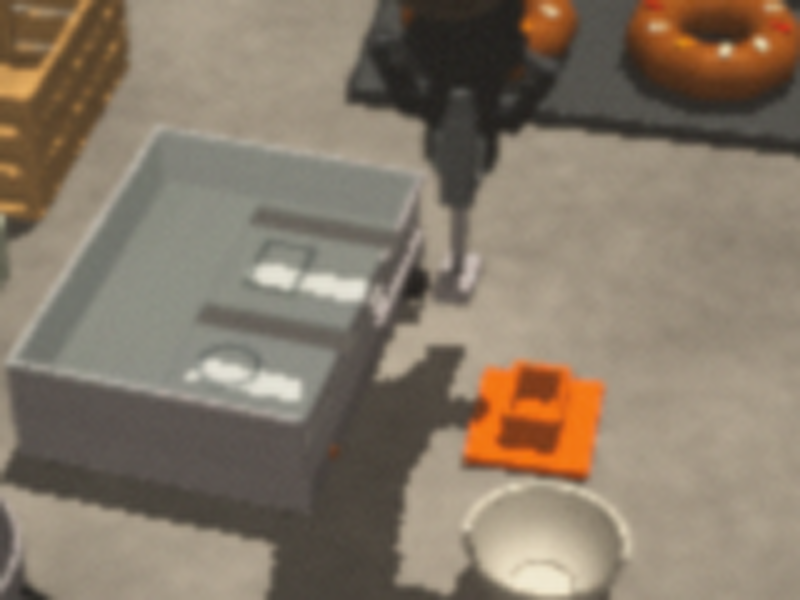

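```bash
python3 - <<'E'
from h import *; import pickle
d=pickle.load(open('w5.pkl','rb')); f=zc(0,0,2)
def show(n,pts,z):
    P=np.array([onz(d,*f(*p),z) for p in pts])[:,:2]; print(n,P.round(1).tolist(),'mean',P.mean(0).round(1))
    print([(round(float(np.hypot(*e)),1),round(float(np.degrees(np.arctan2(e[1],e[0]))),1)) for e in np.diff(np.vstack([P,P[:1]]),axis=0)])
show('bar',[(131,313),(244,313),(260,463),(152,463)],50)
show('slot',[(62,389),(410,392),(410,459),(76,460)],95)
show('corner',[(395,128),(0,126)],95)
show('foottop',[(518,348),(599,348)],77)
show('footbot',[(518,343.5),(598,343.5)],63)
print(d['world_from_camera'][:3,3])
d=pickle.load(open('s5.pkl','rb')); f=zc(210,150,5)
show('foot side',[(437,297),(470,298),(482,262),(455,255)],63)
E
```

```text
bar [[623.3, -155.8], [581.4, -153.5], [585.5, -94.5], [628.2, -96.7]] mean [ 604.6 -125.1]
[(42.0, 176.9), (59.2, 86.0), (42.7, -3.1), (59.2, -94.7)]
slot [[623.3, -138.0], [513.0, -131.1], [515.5, -108.6], [624.7, -114.1]] mean [ 569.1 -122.9]
[(110.5, 176.4), (22.6, 83.6), (109.3, -2.9), (23.9, -93.3)]
corner [[508.6, -209.1], [621.7, -215.8]] mean [ 565.2 -212.4]
[(113.4, -3.4), (113.4, 176.6)]
foottop [[478.9, -140.0], [451.5, -138.5]] mean [ 465.2 -139.3]
[(27.4, 176.9), (27.4, -3.1)]
footbot [[479.7, -139.0], [451.1, -137.5]] mean [ 465.4 -138.2]
[(28.6, 176.9), (28.6, -3.1)]
[ 463.41037894 -184.43244346  313.58305221]
foot side [[477.5, -99.5], [453.7, -103.9], [452.9, -148.3], [474.2, -152.0]] mean [ 464.6 -125.9]
[(24.3, -169.4), (44.4, -91.1), (21.7, -9.9), (52.7, 86.4)]
```

Request:
{"api": "apply_moves", "payload": {"targets": "0 1.5 -5 0 1;0 1.5 -15 0 1;0 1.5 -25 0 1;0 1.5 -35 0 1;0 1.5 -45 0 1;0 1.5 -55 0 1;0 1.5 -62 0 1;0 1.5 -65 0 1;0 1.5 -65 0 1"}}

```text
clock: 7.4
position: [532.3, -118.8, 169.9]
ee_rot: [-0.707, 0.02, 0.707, 0.02]
contact_force: [-0.3, -0.7, -1.5]
gripper_width: 23.4
```

```bash
python3 -c "
from h import *;import pickle
need([604.7,-125,169.5],-3.2)
d=get_image('wrist');pickle.dump(d,open('w6.pkl','wb'))
a=d['img'][:,:,::-1]; cv2.imwrite('pics/w6z.png',cv2.resize(a[50:350,100:500],(800,600),interpolation=cv2.INTER_CUBIC))"
```

```text
t 7.4 pos [ 532.3 -118.8  169.9] tilt [-5.e-04 -0.e+00 -1.e+00] zyaw 176.82 w 23.4 F [-0.34 -0.73 -1.46] j6 -0.133
shift [  0.4   2.1 -72.7] spin (tool x down => minus yaw) 0.02 mag 73.0
```

View pics/w6z.png

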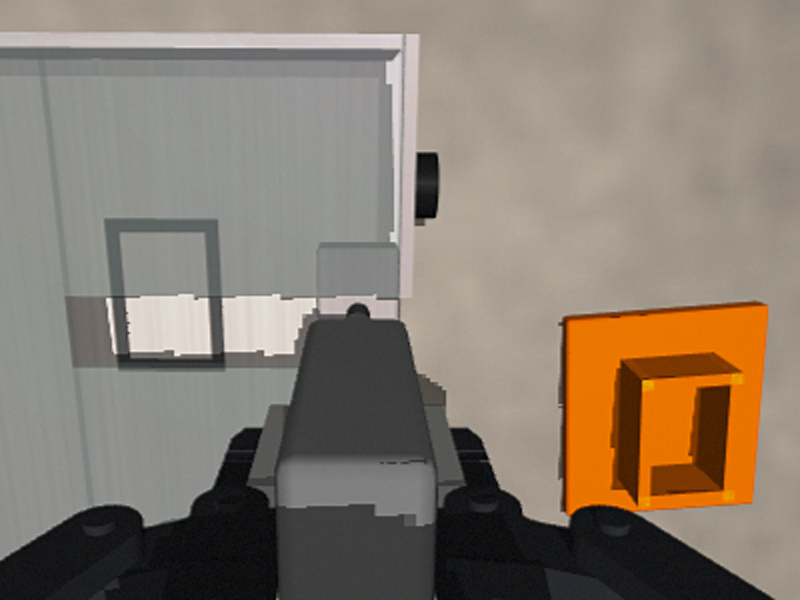

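The foot's far end (row ≈243 of the zoom) is under the clear guard with the stem at the slot, and the contact force hasn't changed. I'll measure the remaining distance.

```bash
cat > rel.py <<'E'
from h import *; import pickle
def rel(pk,f,bar,foot,zt,front=23):
    d=pickle.load(open(pk,'rb'))
    B=np.array([onz(d,*f(*p),50) for p in bar])[:,:2].mean(0)
    F=np.array([onz(d,*f(*p),zt) for p in foot])[:,:2]; a=np.radians(-3.2)
    ya=np.array([-np.sin(a),np.cos(a)]); C=F.mean(0)+front*ya
    e=B-C; print('bar',B.round(1),'foot',C.round(1),'w',np.linalg.norm(F[0]-F[1]).round(1),'to go: warmer x',round(e@[np.cos(a),np.sin(a)],1),'y',round(e@ya,1))
E
python3 -c "
from rel import *
rel('w6.pkl',zc(100,50,2),[(105,219),(218,219),(225,367),(119,367)],[(317,245),(397,245)],77)"
```

```text
bar [ 604.2 -125.5] foot [ 531.6 -123. ] w 26.9 to go: warmer x 72.6 y 1.6
```

Request:
{"api": "apply_moves", "payload": {"targets": "0 -0.5 -5 0 1;0 -0.7 -15 0 1;0 -0.7 -25 0 1;0 -0.7 -35 0 1;0 -0.7 -45 0 1;0 -0.7 -55 0 1;0 -0.7 -65 0 1;0 -0.7 -70 0 1;0 -0.7 -72.5 0 1;0 -0.7 -72.5 0 1"}}

```text
clock: 8.28
position: [604.5, -122.2, 169.9]
ee_rot: [-0.707, 0.02, 0.707, 0.02]
contact_force: [0.3, 0.2, -1.7]
gripper_width: 23.2
```

```bash
python3 -c "
from h import *;import pickle
need([604.7,-125,169.5],-3.2)
d=get_image('wrist');pickle.dump(d,open('w7.pkl','wb'))
a=d['img'][:,:,::-1]; cv2.imwrite('pics/w7z.png',cv2.resize(a[100:300,150:400],(750,600),interpolation=cv2.INTER_CUBIC))
d=get_image('side');pickle.dump(d,open('s7.pkl','wb'));a=d['img'][160:260,205:325,::-1];cv2.imwrite('pics/s7z.png',cv2.resize(a,(720,600),interpolation=cv2.INTER_CUBIC))"
```

```text
t 8.28 pos [ 604.5 -122.2  169.9] tilt [-5.e-04 -0.e+00 -1.e+00] zyaw 176.82 w 23.2 F [ 0.3   0.17 -1.69] j6 -0.118
shift [ 0.4  2.8 -0.4] spin (tool x down => minus yaw) 0.02 mag 3.0
```

View pics/w7z.png

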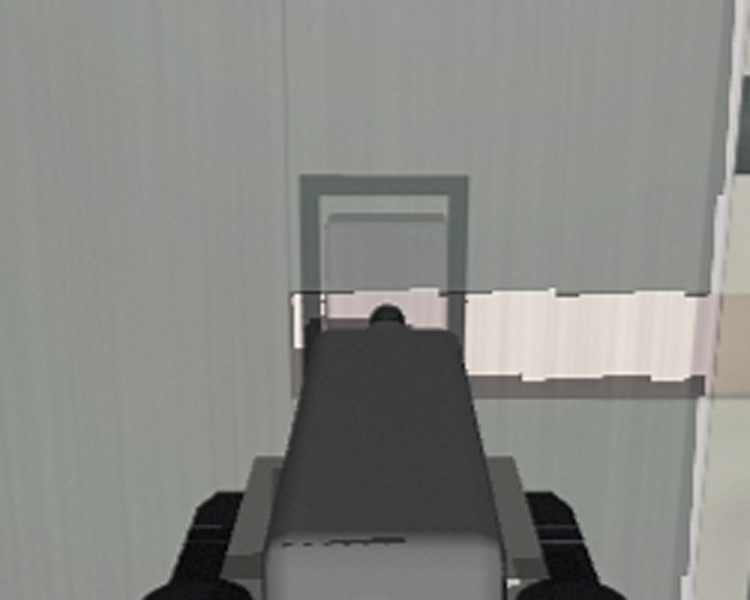

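View pics/s7z.png

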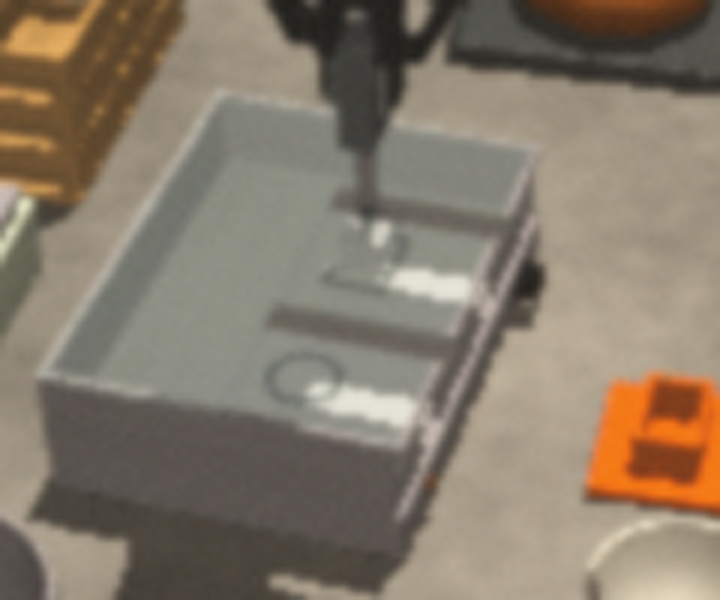

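```bash
python3 -c "
from rel import *
f=zc(150,100,3)
d=pickle.load(open('w7.pkl','rb'));a=np.radians(-3.2);xa=np.array([np.cos(a),np.sin(a)]);ya=np.array([-xa[1],xa[0]])
B=np.mean([onz(d,*f(*p),50)[:2] for p in [(300,176),(469,176)]],0)+30*ya
for z,p in [(77,[(326,221),(447,221)]),(63,[(329,213),(445,213)])]:
  F=np.array([onz(d,*f(*q),z)[:2] for q in p]);C=F.mean(0)+23*ya;e=B-C
  print(B.round(1),C.round(1),np.linalg.norm(F[0]-F[1]).round(1),'go x',(e@xa).round(1),'y',(e@ya).round(1))
"
```

```text
[ 604.1 -124.8] [ 603.6 -125.6] 27.1 go x 0.4 y 0.9
[ 604.1 -124.8] [ 603.5 -124.9] 27.5 go x 0.6 y 0.1
```

The foot is centred on the mark to within about 1 mm. Next I'll lower it gently, watching the force.

Request:
{"api": "apply_moves", "payload": {"targets": "3 -0.4 -0.5 0 1;6 -0.4 -0.5 0 1;8 -0.4 -0.5 0 1;9 -0.4 -0.5 0 1;9 -0.4 -0.5 0 1;9 -0.4 -0.5 0 1"}}

```text
clock: 8.88
position: [604.5, -121.8, 161.3]
ee_rot: [-0.707, 0.02, 0.707, 0.02]
contact_force: [-0.2, 0.6, -1.4]
gripper_width: 23.6
```

Request:
{"api": "apply_moves", "payload": {"targets": "0.5 0 0 0 1;1 0 0 0 1;1.5 0 0 0 1;2 0 0 0 1;2 0 0 0 1;2 0 0 0 1"}}

```text
clock: 9.38
position: [604.5, -121.8, 159.3]
ee_rot: [-0.707, 0.02, 0.707, 0.02]
contact_force: [-0.4, 0.2, -1.0]
gripper_width: 23.5
```

Request:
{"api": "apply_moves", "payload": {"targets": "0.5 0 0 0 1;1 0 0 0 1;1 0 0 0 1;1 0 0 0 1;1 0 0 0 1"}}

```text
clock: 9.8
position: [604.5, -121.8, 158.3]
ee_rot: [-0.707, 0.02, 0.707, 0.02]
contact_force: [-0.4, -0.0, -1.8]
gripper_width: 23.3
```

Request:
{"api": "apply_moves", "payload": {"targets": "0.5 0 0 0 1;1 0 0 0 1;1 0 0 0 1;1 0 0 0 1;1 0 0 0 1"}}

```text
clock: 10.22
position: [604.6, -121.8, 157.7]
ee_rot: [0.707, -0.02, -0.707, -0.02]
contact_force: [-1.0, 0.2, 1.2]
gripper_width: 22.7
```

Request:
{"api": "apply_moves", "payload": {"targets": "0.5 0 0 0 1;1 0 0 0 1;1.5 0 0 0 1;2 0 0 0 1;2.5 0 0 0 1;2.5 0 0 0 1;2.5 0 0 0 1"}}

```text
clock: 10.8
position: [604.6, -121.8, 154.9]
ee_rot: [0.707, -0.02, -0.707, -0.02]
contact_force: [-0.7, 0.9, 2.4]
gripper_width: 23.2
```

Request:
{"api": "apply_moves", "payload": {"targets": "0.5 0 0 0 1;1 0 0 0 1;1.5 0 0 0 1;2 0 0 0 1;2.5 0 0 0 1;2.5 0 0 0 1;2.5 0 0 0 1"}}

```text
clock: 11.38
position: [604.6, -121.8, 152.4]
ee_rot: [0.707, -0.02, -0.707, -0.02]
contact_force: [-1.0, 1.7, 2.2]
gripper_width: 23.4
```

```bash
python3 -c "
from h import *;import pickle
need([604.7,-122,152.5],-3.2)
d=get_image('wrist');pickle.dump(d,open('w8.pkl','wb'))
a=d['img'][:,:,::-1]; cv2.imwrite('pics/w8z.png',cv2.resize(a[100:300,150:400],(750,600),interpolation=cv2.INTER_CUBIC))
F=[]
for i in range(8): get_image('side'); F.append(status.read_state()['contact_force'][2])
print(np.round(F,2),np.mean(F)); need([604.7,-122,152.5],-3.2)"
```

```text
t 11.38 pos [ 604.6 -121.8  152.4] tilt [ 3.e-04 -1.e-04 -1.e+00] zyaw 176.83 w 23.4 F [-1.    1.68  2.24] j6 -0.119
shift [-0.1  0.2 -0.1] spin (tool x down => minus yaw) 0.03 mag 0.0
[1.6  2.46 3.14 2.86 2.67 2.78 3.19 3.31] 2.751427860986821
t 11.83 pos [ 604.6 -121.8  152.4] tilt [ 2.e-04  0.e+00 -1.e+00] zyaw 176.82 w 23.3 F [-0.82  0.23  3.31] j6 -0.119
shift [-0.1  0.2 -0.1] spin (tool x down => minus yaw) 0.02 mag 0.0
```

View pics/w8z.png

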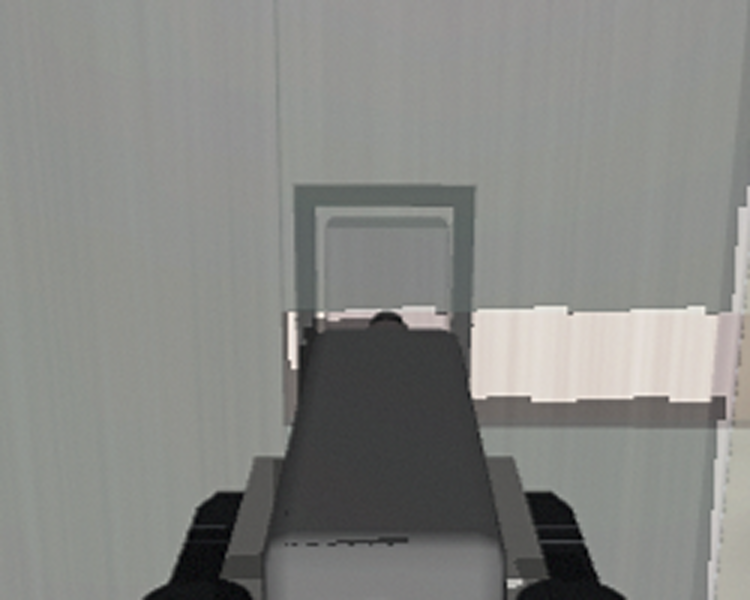

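```bash
python3 -c "
from rel import *
f=zc(150,100,3)
d=pickle.load(open('w8.pkl','rb'));a=np.radians(-3.2);xa=np.array([np.cos(a),np.sin(a)]);ya=np.array([-xa[1],xa[0]])
B=np.mean([onz(d,*f(*p),50)[:2] for p in [(294,184.5),(475,184.5)]],0)+30*ya
for z,p in [(64,[(326,227),(450,227)]),(50,[(329,216.5),(448,216.5)])]:
  F=np.array([onz(d,*f(*q),z)[:2] for q in p]);C=F.mean(0)+23*ya;e=B-C
  print(B.round(1),C.round(1),np.linalg.norm(F[0]-F[1]).round(1),'go x',(e@xa).round(1),'y',(e@ya).round(1))
"
```

```text
[ 604.4 -125. ] [ 603.6 -124.7] 27.3 go x 0.8 y -0.2
[ 604.4 -125. ] [ 603.4 -124.5] 27.7 go x 0.9 y -0.5
```

```bash
python3 -c "
from bench import job,status
print(job.job_done()); s=status.read_state(); print(s['clock'],s['position'].round(1),s['contact_force'].round(2),s['gripper_width'])"
```

```text
the job is handed in; nothing more can be done
None
the job is handed in; nothing more can be done
```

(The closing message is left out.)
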